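# Load the seal carriers on the rail and release the batch

## Task

First lift the pail by its handle off the scale and set it upright, wholly on the round yellow mat, so that the loading end of the rail is clear. Then hook every carrier that is there onto the plain loading end of the rail, before the white collar, and slide it along the bar, without lifting it off past the collar, until its hook covers the band of its own colour. When all carriers hang there still, put the orange tag over the post by its hole, flat down on the base; leave the bottle, the mug and the two loose black rings where they are.

Things in the scene. Friction and masses are not known exactly. Their poses are not given: they have to be found in the camera images.
- rail: Fixed rail: steel bar 12 mm thick along its own y, bar centre 210 mm above the table, blue posts (16 mm) at y = -215 and +215 mm, grey foot plate 90 x 460 x 8 mm. Origin on the table under the bar's middle, z up. White collar band at y = -100 mm; between it and the post at y = -215 the bar is plain: the loading end. Coloured marks at y = -50, 20, 90 and 160 mm, in varying order.
- pail: Aluminium pail of seals, closed body 86 mm across, 75 mm high, with a rigid black handle over it: 10 mm round bar along the pail's own y, 72 mm long, its centre 125 mm above the underside, 45 mm free below it. Origin: centre of the underside. 0.4 kg. Starts on the scale in front of the loading end.
- scale: Fixed white counting scale, 140 mm by 120 mm, its steel top 40 mm above the table. Origin: centre of the underside, on the table.
- mat: Fixed yellow round mat, 150 mm across, 3 mm thick. Origin: centre of its underside.
- tag: Orange tag lying flat: plate 85 mm long (x = -35 to +50 mm), 44 mm wide, 6 mm thick, with a 25 mm round hole at x = +30 mm and an upright grip fin (30 mm along x, 12 mm thick along y, 6 to 40 mm above the underside) centred at x = -12 mm. Origin on the underside. 0.07 kg.
- tag_hole (a point): Centre of the tag's hole, 3 mm above the tag's underside.
- post: Fixed post: blue base 100 mm by 100 mm, 18 mm high, with an upright steel pin 14 mm thick in its centre, round top 87 mm above the table. Origin: centre of the underside, on the table.
- carrier_red: Red carrier, may be absent, on a round black foot (56 mm across, 30 high). Origin: centre of underside. Hook, 20 mm thick along y, open to its own +x: back at x = -24 to -16, nose at x = 16 to 24 mm, nose tip 122 mm up, ledge top 87 mm up; the bar comes in from +x between them, then lower. Grip block on top: 30 mm along x, 20 along y, 147 to 185 mm up. 0.24 kg.
- seat_red (a point): Point in the red carrier's hook where the bar's centre lies once hung: 135 mm above its underside, on its axis.
- mark_red: Red mark, fixed: a 24 mm wide red band on the rail's bar and a stripe on the foot plate under it. Origin: centre of the bar in the middle of the band; axes as the rail's.
- carrier_blue: Blue carrier, may be absent, on a round black foot (56 mm across, 30 high). Origin: centre of underside. Hook, 20 mm thick along y, open to its own +x: back at x = -24 to -16, nose at x = 16 to 24 mm, nose tip 122 mm up, ledge top 87 mm up; the bar comes in from +x between them, then lower. Grip block on top: 30 mm along x, 20 along y, 147 to 185 mm up. 0.24 kg.
- seat_blue (a point): Point in the blue carrier's hook where the bar's centre lies once hung: 135 mm above its underside, on its axis.
- mark_blue: Blue mark, fixed: a 24 mm wide blue band on the rail's bar and a stripe on the foot plate under it. Origin: centre of the bar in the middle of the band; axes as the rail's.
- carrier_green: Green carrier, may be absent, on a round black foot (56 mm across, 30 high). Origin: centre of underside. Hook, 20 mm thick along y, open to its own +x: back at x = -24 to -16, nose at x = 16 to 24 mm, nose tip 122 mm up, ledge top 87 mm up; the bar comes in from +x between them, then lower. Grip block on top: 30 mm along x, 20 along y, 147 to 185 mm up. 0.24 kg.
- seat_green (a point): Point in the green carrier's hook where the bar's centre lies once hung: 135 mm above its underside, on its axis.
- mark_green: Green mark, fixed: a 24 mm wide green band on the rail's bar and a stripe on the foot plate under it. Origin: centre of the bar in the middle of the band; axes as the rail's.
- carrier_yellow: Yellow carrier, may be absent, on a round black foot (56 mm across, 30 high). Origin: centre of underside. Hook, 20 mm thick along y, open to its own +x: back at x = -24 to -16, nose at x = 16 to 24 mm, nose tip 122 mm up, ledge top 87 mm up; the bar comes in from +x between them, then lower. Grip block on top: 30 mm along x, 20 along y, 147 to 185 mm up. 0.24 kg.
- seat_yellow (a point): Point in the yellow carrier's hook where the bar's centre lies once hung: 135 mm above its underside, on its axis.
- mark_yellow: Yellow mark, fixed: a 24 mm wide yellow band on the rail's bar and a stripe on the foot plate under it. Origin: centre of the bar in the middle of the band; axes as the rail's.
- bottle: Bystander: closed blue spray-fluid bottle, 56 mm across, 150 mm tall; origin under its centre.
- seal_a: Bystander: loose black moulded ring, 56 mm across, 12 mm high.
- seal_b: Bystander: loose black moulded ring, 56 mm across, 12 mm high.
- cup: Bystander: white mug, 72 mm across, 85 mm tall.

How it is judged:
By the outcome, as a careful person would: the job done as asked, in the order asked, and still so for the second after the job is handed in, with the robot touching nothing.
Of carrier_red, carrier_blue, carrier_green, carrier_yellow only 3 to 4 are there at a start; the rules pass over those that are not, and their reading is None.
At some moment in a run one of pail, tag, carrier_red, carrier_blue, carrier_green, carrier_yellow may be knocked a few centimetres aside while the robot is not near it.
It also fails if it takes over 210 s, if anything falls off the work surface, if the arm or the gripper's body presses on something with over 40 N, if the wrist force passes 120 N, or if a joint passes its speed limit or range.

## Robot

A 6-joint arm with a two-finger parallel gripper is mounted at the origin on the work surface. World frame = base frame: x ahead of the robot, y to its left, z up, the work surface at z = 0. Lengths are in m, angles in rad, forces in N, time in s.
With the tool pointing down it reaches from about 0.325 to 0.85 m from the base axis. Payload 15.5 kg.
Tool frame: the origin (TCP) lies midway between the tips of the shut fingers; the grasp point (between the pads) lies hold_point_z behind it (hold_point_z is the distance from the TCP to the grasp point, in m); z points along the fingers, y is the line along which they close (so a half turn about z gives the same grasp; the last joint's range is limited). The gripper opens to 91 mm and grips with 3 to 60 N. Pads are 32 mm wide; open, the fingers measure 118 mm over their backs; the gripper's body (76 mm by 178 mm) begins 60 mm behind the grasp point.
Start: joints at [1.139, 0.494, 1.345, -0, 1.302, -0.096], TCP at [0.207, 0.59, 0.214] pointing down, gripper open.
Joint ranges: [-2.91, 2.91], [-0.82, 2.16], [0.22, 2.67], [-1.22, 4.37], [0.12, 2.79], [-3.08, 3.08]. Speed limits (rad/s): [1.89, 1.89, 2.57, 3.01, 3.01, 3.01].

## Interface

Orientations are given as a unit quaternion [w, x, y, z].
In Python, from station import get_obs, capture, get_calibration, job_done, masks_of, mark_of, hold_point_z gives the robot as it stands.
- The arm moves only by the tool step_arm, never from a script. Its argument "motion" is a list of rows, each a list of 5 numbers: the closure, from -1 (fully open) to 1 (shut), then the shift along the world's x, y, z in mm, then the turn about the world's z in degrees. A call has 1 to 5 rows; each row is the pose to reach, as a shift and turn from the pose commanded when the call began; what a row does not reach only later rows make up. A row lasts 1/8 s, in which the tool goes at most 62.5 mm and 10.7 degrees, less where a joint would pass 70% of its speed; a pose out of reach is approached as far as the arm can. A call with a gripper value outside its range is refused whole. The fingers move at their own pace and stop on an object; "force" is the grip in N (left out, the last holds). Time passes only in rows, so rows that repeat a pose let the fingers close. It gives the time, the measured TCP pose, the force, the opening and the grip force at its end, in the units of the state.
- get_obs(): the state, without advancing time (a new reading comes with each control period).
- capture(name): name is "side" or "top" or "wrist"; returns (picture, depth): 384x512x3 uint8, red, green, blue; 384x512 float32, m along the optical axis (not along the pixel's ray), 0 where there is no reading.
- get_calibration(name): a dict with "intrinsics" (3x3 intrinsics, pixels), "camera_from_world" (4x4, takes a point from world to camera coordinates); the wrist camera has in their place "T_tool_cam" (4x4, takes a point from camera to tool coordinates, whose origin is the TCP and whose axes are the flange's). Camera axes: x right, y down, z forward; pixel columns grow to the right and rows downward; lengths in m; the calibration is good to about 2 mm. The wrist camera is an equidistant fisheye: a pixel r from the principal point sees the ray r / f radians off the axis. A picture is of the moment at which its call begins: read the wrist's pose just before it. get_calibration takes no time and is no camera call.
- job_done(): hands the job in; it is judged then, once.
Trained networks look in the newest picture that a camera, given by its name, has taken for a name from the list of things; names that differ only in an ending like _2 or _b are one class to them, and where a whole thing is asked for, a point or a joint stands for the part that bears it (a point fixed in the world has none). Each returns a list of dicts, best first, with "p" (0 to 1); they miss things now and then, are a little off and sometimes report something else, mostly with a low value. They report only what shows in the picture. A call takes as long as a camera call.
- masks_of(thing, camera): "pixels" (384x512 bool, what is visible of it) and "box" ([centre column, centre row, width, height] in pixels, round what is visible of it).
- mark_of(thing, camera): "uv" ([column, row] in pixels: a listed point, or the origin of a listed thing).
The state is a dict: "time_s": time; "q": joint angles; "qvel": joint speeds; "joint_torque": joint torques, N m; "position": TCP position; "ee_rot": TCP orientation; "wrist_force": force on the tool from outside, world axes, zero at the start; "moment": the same for the moment, N m; "width": opening from 0.0 (shut) to 1.0 (fully open); "grip_force": force on a finger pad.
Only numpy, scipy, OpenCV 4.12 (cv2) and the standard library are available. Lean on these libraries where they do the work, as an engineer would, in place of code of your own. Each camera call takes 0.05 s, during which the arm holds its last target. There are 200 camera calls.

## Working session

There is one attempt and no reset: what is moved stays moved. The work goes in short steps, Python scripts to look and compute and a tool call to move; the robot and the scene stay as the last step left them, time stands still between calls to the robot, and variables do not carry over. Pictures are saved under pics/ and viewed, at most 14 in all, crops included, and the job is handed in when it is done.

Besides the shell and the picture viewer there is one more tool, called after ">>>" as name([rows], argument=value, ...), one row to a line, values as JSON. step_arm: Moves the arm, as the interface text tells. Its arguments: {"type":"object","properties":{"motion":{"type":"array","items":{"type":"array","items":{"type":"number"}}},"force":{"type":"number"}},"required":["motion"]}

```bash
mkdir -p pics; ls
cat > h.py <<'E'
import numpy as np, cv2
from station import *
def snap(n,f=None):
    o=get_obs(); im,d=capture(n)
    if f: cv2.imwrite('pics/'+f,im[:,:,::-1])
    return o,im,d
def world(n,d,uv):
    "depth pixels (N,2) -> world, fixed cameras"
    c=get_calibration(n);K=np.array(c['intrinsics']);T=np.linalg.inv(np.array(c['camera_from_world']))
    uv=np.atleast_2d(uv);z=d[uv[:,1].astype(int),uv[:,0].astype(int)]
    p=np.c_[(uv[:,0]-K[0,2])/K[0,0]*z,(uv[:,1]-K[1,2])/K[1,1]*z,z]
    return (p@T[:3,:3].T+T[:3,3])[z>0]
def maskpts(n,d,m):
    v,u=np.nonzero(m['pixels']); return world(n,d,np.c_[u,v])
E
python3 - <<'E'
from h import *
print(get_obs()); print(hold_point_z)
for n in('top','side'):
    o,im,d=snap(n,n+'0.png'); c=get_calibration(n); print(n,np.round(c['intrinsics'],1).tolist(),np.round(np.linalg.inv(c['camera_from_world']),3).tolist())
    for t in 'rail pail scale mat tag post carrier_red carrier_blue carrier_green carrier_yellow mark_red mark_blue mark_green mark_yellow bottle cup seal_a'.split():
        ms=masks_of(t,n)
        for m in ms[:2]:
            if m['p']<.3: continue
            P=maskpts(n,d,m)
            if len(P): print(t,round(m['p'],2),np.round(m['box']),'min',np.round(np.percentile(P,2,0),3),'max',np.round(np.percentile(P,98,0),3))
E
```

```text
pics
{'time_s': 0.0, 'q': array([ 1.13848538e+00,  4.94204621e-01,  1.34614665e+00, -1.09755849e-05,
        1.30247544e+00, -9.55010041e-02]), 'qvel': array([-6.19206835e-04,  9.43035410e-04,  1.97461308e-04,  5.92293853e-04,
       -1.07672161e-03, -7.15061195e-05]), 'joint_torque': array([-8.43528651e-04, -8.78790522e+01, -3.81866920e+01,  7.09675765e-02,
        5.27631235e-02, -6.33968807e-05]), 'position': array([0.20638887, 0.58953434, 0.21331967]), 'ee_rot': array([-1.55846562e-04,  1.67608630e-01,  9.85853420e-01, -5.97046132e-04]), 'wrist_force': array([-0.08353665, -0.24515575, -0.57253179]), 'moment': array([-0.03922321,  0.02532898,  0.02687404]), 'grip_force': 0.0, 'width': 1.0048988256650455}
0.0188
top [[482.8, 0.0, 253.6], [0.0, 482.8, 188.7], [0.0, 0.0, 1.0]] [[-0.013, -0.993, 0.12, 0.437], [-1.0, 0.012, -0.002, -0.001], [0.001, -0.12, -0.993, 1.44], [0.0, 0.0, 0.0, 1.0]]
rail 0.7 [210. 197. 171.  49.] min [ 0.533 -0.114  0.001] max [0.641 0.322 0.218]
pail 0.9 [273. 236.  33.  31.] min [ 0.434 -0.094  0.11 ] max [ 0.511 -0.017  0.172]
scale 0.71 [269. 231.  50.  55
[... 2750 characters left out ...]
03  0.186]
mark_red 0.63 [254. 188.  18.  61.] min [0.585 0.045 0.007] max [0.63  0.07  0.216]
mark_green 0.49 [215. 164.  25.  63.] min [0.532 0.247 0.007] max [0.61  0.286 0.216]
mark_yellow 0.59 [224. 169.  20.  67.] min [0.569 0.183 0.007] max [0.619 0.209 0.218]
mark_yellow 0.47 [335. 294.  32.  81.] min [ 0.528 -0.394  0.002] max [ 0.58  -0.342  0.186]
bottle 0.9 [330. 208.  22.  53.] min [ 0.738 -0.127  0.003] max [ 0.783 -0.08   0.151]
bottle 0.35 [278. 312.  23.  86.] min [ 0.393 -0.379  0.005] max [ 0.44  -0.333  0.186]
cup 0.9 [282. 193.  28.  29.] min [0.694 0.033 0.003] max [0.763 0.136 0.086]
seal_a 0.8 [370. 268.  22.  16.] min [ 0.712 -0.317  0.001] max [ 0.764 -0.265  0.015]
```

Run:
```python
import cv2
a=cv2.imread('pics/top0.png')[90:290,60:430]; cv2.imwrite('pics/t0.png',cv2.resize(a,None,fx=2.1,fy=2.1,interpolation=2))
a=cv2.imread('pics/side0.png')[110:370,130:420]; cv2.imwrite('pics/s0.png',cv2.resize(a,None,fx=2.3,fy=2.3,interpolation=2))
```

```text
(no output)
```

View pics/t0.png

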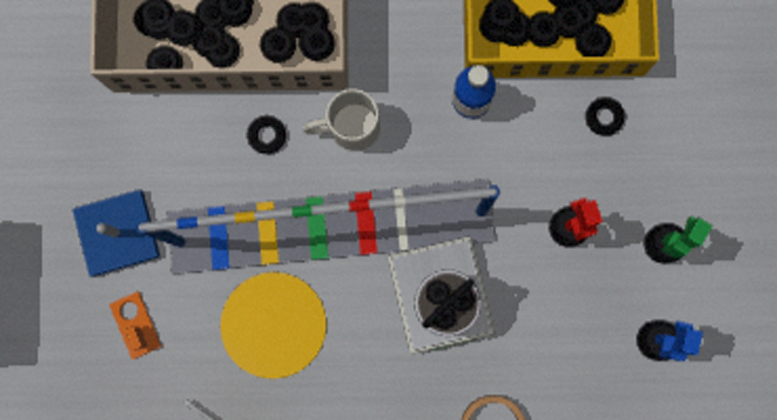

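View pics/s0.png

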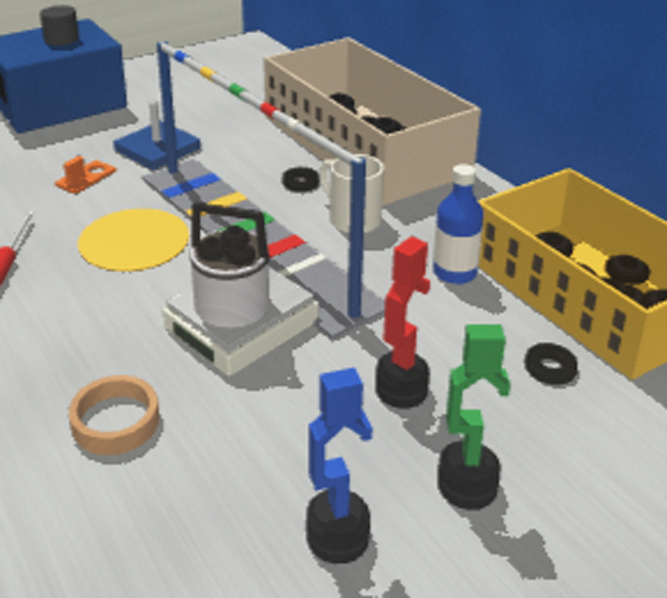

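The pictures show red, green and blue carriers on the right, with yellow absent. The marks from the collar outwards are red, green, yellow, blue. The pail is on the scale, the tag and mat are on the left. Next I fit the poses.

```bash
cat >> h.py <<'E'
from scipy.optimize import minimize
BOX=np.array([[-15,15,-10,10,147,185],[-24,24,-10,10,141,147],[16,24,-10,10,122,147],[-24,-16,-10,10,80,147],[-24,8,-10,10,79,87],[-8,8,-8,8,30,87]])/1e3
def sdf(P):
    b=[]
    for x0,x1,y0,y1,z0,z1 in BOX:
        q=np.abs(P-[(x0+x1)/2,(y0+y1)/2,(z0+z1)/2])-[(x1-x0)/2,(y1-y0)/2,(z1-z0)/2]
        b.append(np.linalg.norm(np.maximum(q,0),axis=1)+np.minimum(q.max(1),0))
    r=np.hypot(P[:,0],P[:,1]); q=np.c_[r-.028,np.abs(P[:,2]-.015)-.015]
    b.append(np.linalg.norm(np.maximum(q,0),axis=1)+np.minimum(q.max(1),0))
    return np.abs(np.min(b,0))
def fit_carrier(P,z0=0.0):
    "P world points; returns (cost mm, x,y,yaw deg) candidates"
    t=P[P[:,2]>z0+.15]; c=np.median(t[:,:2],0); out=[]
    def f(v):
        s,k=np.sin(v[2]),np.cos(v[2]); d=P-[v[0],v[1],z0]
        return np.minimum(sdf(np.c_[d[:,0]*k+d[:,1]*s,-d[:,0]*s+d[:,1]*k,d[:,2]]),.012).mean()*1e3
    for a in np.radians(range(-180,180,30)):
        r=minimize(f,[*c,a],method='Nelder-Mead',options=dict(initial_simplex=np.array([[*c,a],[c[0]+.01,c[1],a],[c[0],c[1]+.01,a],[*c,a+.3]])))
        out.append((round(r.fun,2),*np.round(r.x[:2],4),round(np.degrees(r.x[2])%360,1)))
    return sorted(out)
def pts(thing,D,near=None,rad=.09,pmin=.3):
    P=[]
    for n,d in D.items():
        for m in masks_of(thing,n):
            if m['p']<pmin: continue
            Q=maskpts(n,d,m)
            if near is not None: Q=Q[np.hypot(*(Q[:,:2]-near).T)<rad]
            if len(Q)>30: P.append(Q); break
    return np.vstack(P)
def line(P):
    c=P.mean(0); w=np.linalg.svd(P-c,full_matrices=False)[2][0]; return c,w
E
python3 - <<'E'
from h import *
D={n:snap(n)[2] for n in('top','side')}
for c,nr in dict(red=(.58,-.235),green=(.555,-.36),blue=(.42,-.35)).items():
    print(c,fit_carrier(pts('carrier_'+c,D,nr,.06))[:4])
R=maskpts('top',D['top'],masks_of('rail','top')[0]); B=R[R[:,2]>.2]; c,w=line(B); w=w*np.sign(w[1])
S=maskpts('side',D['side'],masks_of('rail','side')[0]); S=S[S[:,2]>.2]; cs,ws=line(S); print('side bar',cs,ws*np.sign(ws[1]))
print('bar',c,w,'yaw',np.degrees(np.arctan2(-w[0],w[1])),'ztop',B[:,2].max(), 'ends',np.percentile((B-c)@w,[0,1,99,100]))
for n in D:
  for k in ('red','green','yellow','blue'):
    for m in masks_of('mark_'+k,n)[:1]:
        P=maskpts(n,D[n],m);P=P[P[:,2]>.195]; s=(P-c)@w; print(n,k,len(P),np.round([s.min(),s.max(),s.mean()],4))
P=pts('pail',D); H=P[P[:,2]>.158]; c,w=line(H); print('pail handle',c,w,np.percentile((H-c)@w,[0,100]),H[:,2].max()); Q=P[P[:,2]<.12];print('body mid',(Q.min(0)+Q.max(0))/2)
M=pts('mat',D); print('mat',(np.percentile(M,1,0)+np.percentile(M,99,0))/2)
T=pts('tag',D,(.45,.38)); F=T[T[:,2]>.015]; c,w=line(F[:,:2]); print('tag fin',F.mean(0),w,F[:,2].max(),T.mean(0)); 
for n in D: print([ (m['p'],world(n,D[n],m['uv'])) for m in mark_of('tag_hole',n)[:2]],[ (m['p'],world(n,D[n],m['uv'])) for m in mark_of('post',n)[:1]])
for n in D:
  Q=maskpts(n,D[n],masks_of('post',n)[0]); A=Q[(Q[:,2]>.03)];print('pin',A.mean(0),A.max(0), (Q.min(0)+Q.max(0))/2)
E
```

```text
red [(np.float64(1.73), np.float64(0.5805), np.float64(-0.2328), np.float64(16.6)), (np.float64(1.73), np.float64(0.5805), np.float64(-0.2328), np.float64(16.6)), (np.float64(1.73), np.float64(0.5805), np.float64(-0.2328), np.float64(16.8)), (np.float64(1.73), np.float64(0.5805), np.float64(-0.2327), np.float64(16.6))]
green [(np.float64(1.75), np.float64(0.5551), np.float64(-0.3672), np.float64(328.0)), (np.float64(1.75), np.float64(0.5551), np.float64(-0.3672), np.float64(328.0)), (np.float64(1.75), np.float64(0.5551), np.float64(-0.3672), np.float64(328.0)), (np.float64(1.75), np.float64(0.5551), np.float64(-0.3672), np.float64(328.0))]
blue [(np.float64(1.7), np.float64(0.4197), np.float64(-0.3514), np.float64(344.2)), (np.float64(1.7), np.float64(0.4197), np.float64(-0.3514), np.float64(344.2)), (np.float64(1.7), np.float64(0.4197), np.float64(-0.3514), np.float64(344.2)), (np.float64(1.7), np.float64(0.4197), np.float64(-0.3514), np.float64(344.2))]
side bar [0.58727399 0.0455943  0.21311277] [-0.08963985  0.9959737   0.00104099]
bar [0.58639694 0.09405802 0.21442401] [-8.89070384e-02  9.96039925e-01  7.45118091e-05] yaw 5.100732953885287 ztop 0.22179926369008363 ends [-0.21073124 -0.20730349  0.22857562  0.23230278]
top red 50 [-0.0536 -0.0275 -0.0403]
top green 43 [0.0164 0.039  0.0281]
top yellow 42 [0.09   0.1113 0.1005]
top blue 31 [0.1609 0.1797 0.17  ]
side red 22 [-0.0482 -0.0284 -0.0383]
side green 29 [0.0182 0.0448 0.0312]Traceback (most recent call last):
  File "<stdin>", line 11, in <module>
    return umr_minimum(a, axis, None, out, keepdims, initial, where)
ValueError: zero-size array to reduction operation minimum which has no identity
```

Run:
```python
from h import *
D={n:snap(n)[2] for n in('top','side')}
P=pts('pail',D,(.47,-.055)); H=P[P[:,2]>.158]; c,w=line(H); print('pail handle',c,w,np.percentile((H-c)@w,[0,100]),H[:,2].max()); Q=P[P[:,2]<.12];print('body mid',(Q.min(0)+Q.max(0))/2)
M=pts('mat',D); print('mat',(np.percentile(M,1,0)+np.percentile(M,99,0))/2)
T=pts('tag',D,(.45,.38)); F=T[T[:,2]>.015]; c,w=line(F[:,:2]); print('tag fin',F.mean(0),w,F[:,2].max(),T.mean(0)); 
for n in D: print([ (m['p'],world(n,D[n],m['uv'])) for m in mark_of('tag_hole',n)[:2]],[ (m['p'],world(n,D[n],m['uv'])) for m in mark_of('post',n)[:1]])
for n in D:
  ms=masks_of('post',n)
  if ms: Q=maskpts(n,D[n],ms[0]); A=Q[(Q[:,2]>.03)];print('pin',A.mean(0),A.max(0), (Q.min(0)+Q.max(0))/2)
```

```text
pail handle [ 0.47143643 -0.05598356  0.1675316 ] [-0.68021035  0.73301223 -0.00263632] [-0.04057528  0.04017911] 0.17432319496190374
body mid [ 0.47435326 -0.05854451  0.07657226]
mat [0.44896253 0.18757991 0.00263821]
tag fin [0.43346011 0.37175772 0.03575567] [-0.86344758 -0.50443857] 0.04554203613805341 [0.44770751 0.37760213 0.01147043]
[] [(0.71, array([[0.57881019, 0.39128348, 0.02099866]]))]
[(0.63, array([[0.4773571 , 0.40428869, 0.0047465 ]]))] [(0.76, array([[0.57554704, 0.37782203, 0.01840018]]))]
pin [0.5791799  0.40490041 0.06774785] [0.5855582  0.4128307  0.09012847] [0.57968912 0.40750472 0.04569592]
pin [0.57740915 0.40369517 0.05181291] [0.58533887 0.40927229 0.08050192] [0.57826541 0.40388031 0.04033425]
```

>>> step_arm([
  [-1, 23, -55, 0, -3],
  [-1, 46, -111, 0, -6],
  [-1, 69, -166, 0, -9],
  [-1, 92, -222, 0, -12],
  [-1, 115, -277, 0, -14],
], force=30)

```text
time_s: 4.03
position: [0.322, 0.3112, 0.2141]
ee_rot: [0.0, 0.287, 0.958, 0.0]
wrist_force: [0.9, -0.7, 0.4]
width: 0.998
grip_force: 0.0
```

>>> step_arm([
  [-1, 23, -55, 0, -3],
  [-1, 46, -111, 0, -6],
  [-1, 69, -166, 0, -9],
  [-1, 92, -222, 0, -12],
  [-1, 113, -277, 0, -14],
])

```text
time_s: 4.65
position: [0.4353, 0.0339, 0.2142]
ee_rot: [0.0, 0.402, 0.916, 0.0]
wrist_force: [1.2, 1.2, -0.0]
width: 0.999
grip_force: 0.0
```

>>> step_arm([
  [-1, 20, -50, 0, 0],
  [-1, 38, -92, 0, 0],
  [-1, 38, -92, 0, 0],
])

```text
time_s: 5.03
position: [0.4737, -0.0587, 0.2139]
ee_rot: [0.001, 0.403, 0.915, -0.0]
wrist_force: [-0.1, 0.6, 0.9]
width: 0.999
grip_force: 0.0
```

>>> step_arm([
  [-1, -1, 1, -35, 0],
  [-1, -1, 1, -66, 0],
  [1, -1, 1, -66, 0],
  [1, -1, 1, -66, 0],
  [1, -1, 1, -66, 0],
])

```text
time_s: 5.65
position: [0.4722, -0.0551, 0.1491]
ee_rot: [0.001, 0.401, 0.916, 0.0]
wrist_force: [-0.5, 0.9, -0.1]
width: 0.697
grip_force: 0.0
```

>>> step_arm([
  [1, 0, 0, 0, 0],
  [1, 0, 0, 0, 0],
  [1, 0, 0, 20, 0],
  [1, 0, 0, 50, 0],
  [1, 0, 0, 60, 0],
])

```text
time_s: 6.28
position: [0.4722, -0.0553, 0.2093]
ee_rot: [0.001, 0.401, 0.916, 0.0]
wrist_force: [-0.1, 0.1, -0.3]
width: 0.152
grip_force: 0.0
```

>>> step_arm([
  [0, 0, 0, 0, 0],
  [0, 0, 0, 0, 0],
  [0, 0, 0, 0, 0],
  [0, 0, 0, 0, 0],
])

```text
time_s: 6.78
position: [0.4713, -0.0551, 0.2074]
ee_rot: [-0.0, 0.401, 0.916, -0.0]
wrist_force: [0.1, -0.2, 0.6]
width: 0.498
grip_force: 0.0
```

Run:
```python
from h import *
D={n:snap(n)[2] for n in('side',)}
P=pts('pail',D,(.47,-.055)); P=P[P[:,2]<.178];H=P[P[:,2]>.16]; c,w=line(H); print('pail handle',c,w,np.percentile((H-c)@w,[0,100]),H[:,2].max()); print(P.min(0),get_obs()['width'])
```

```text
pail handle [ 0.47110357 -0.05785473  0.16757867] [ 0.68267353 -0.73060924 -0.0129222 ] [-0.04019563  0.03939893] 0.17188814161138566
[ 0.42829603 -0.09944986  0.04036296] 0.5014729977287471
```

>>> step_arm([
  [0, 0, -1, -40, 0],
  [0, 0, -1, -61, 0],
  [1, 0, -1, -61, 0],
  [1, 0, -1, -61, 0],
  [1, 0, -1, -61, 0],
])

```text
time_s: 7.5
position: [0.4721, -0.0563, 0.1478]
ee_rot: [0.001, 0.401, 0.916, 0.0]
wrist_force: [-0.0, -0.3, 0.0]
width: 0.204
grip_force: 0.0
```

>>> step_arm([
  [1, 0, 0, 0, 0],
  [1, 0, 0, 0, 0],
  [1, 0, 0, 0, 0],
  [1, 0, 0, 0, 0],
])

```text
time_s: 8.0
position: [0.4723, -0.0561, 0.1475]
ee_rot: [0.001, 0.401, 0.916, 0.0]
wrist_force: [2.1, 3.6, 7.6]
width: 0.1
grip_force: 30.0
```

>>> step_arm([
  [1, 0, 0, 20, 0],
  [1, 0, 0, 40, 0],
  [1, -4, 50, 40, 0],
  [1, -8, 100, 40, 0],
  [1, -12, 150, 40, 0],
])

```text
time_s: 8.62
position: [0.4588, 0.0952, 0.1867]
ee_rot: [-0.0, 0.401, 0.916, -0.0]
wrist_force: [1.4, 0.4, -6.8]
width: 0.099
grip_force: 30.0
```

>>> step_arm([
  [1, -5, 50, 0, 0],
  [1, -10, 95, 0, 0],
  [1, -10, 95, -30, 0],
  [1, -10, 95, -60, 0],
  [1, -10, 95, -74, 0],
])

```text
time_s: 9.25
position: [0.4484, 0.1887, 0.1115]
ee_rot: [-0.001, 0.401, 0.916, -0.001]
wrist_force: [-0.6, -0.5, -2.1]
width: 0.104
grip_force: 30.0
```

>>> step_arm([
  [1, 0, 0, -2, 0],
  [1, 0, 0, -3, 0],
  [0.6, 0, 0, -3, 0],
  [0.2, 0, 0, -3, 0],
  [0.2, 0, 0, -3, 0],
])

```text
time_s: 9.88
position: [0.4499, 0.1889, 0.1102]
ee_rot: [0.0, 0.401, 0.916, 0.0]
wrist_force: [-0.1, 0.1, 0.7]
width: 0.378
grip_force: 0.0
```

>>> step_arm([
  [0, 0, 0, 40, 0],
  [0, 0, 0, 90, 0],
  [-0.2, 0, -10, 150, 5],
  [-0.2, -4, -70, 150, 14],
  [-0.2, -8, -130, 150, 20],
])

```text
time_s: 10.5
position: [0.4419, 0.0592, 0.2608]
ee_rot: [0.001, 0.233, 0.972, 0.0]
wrist_force: [0.9, -0.4, -1.0]
width: 0.6
grip_force: 0.0
```

>>> step_arm([
  [-0.2, -4, -60, 0, 5],
  [-0.2, -8, -120, 0, 12],
  [-0.2, -12, -180, 0, 12],
  [-0.2, -16, -240, 0, 12],
  [-0.2, -20, -300, 0, 12],
])

```text
time_s: 11.12
position: [0.4212, -0.2419, 0.2602]
ee_rot: [0.0, 0.133, 0.991, -0.0]
wrist_force: [1.9, 0.4, -0.1]
width: 0.595
grip_force: 0.0
```

Run:
```python
from h import *
D={n:snap(n,n+'1.png')[2] for n in('top','side')}
for c,nr in dict(blue=(.42,-.35)).items():
    P=pts('carrier_'+c,D,nr,.06);P=P[P[:,2]<.19];print(c,len(P),fit_carrier(P)[:2])
P=pts('pail',D,(.45,.19)); print(P.min(0),P.max(0))
o=get_obs();print(o['position'],o['ee_rot'])
```

```text
blue 1617 [(np.float64(1.56), np.float64(0.4197), np.float64(-0.3514), np.float64(344.6)), (np.float64(1.56), np.float64(0.4197), np.float64(-0.3514), np.float64(344.6))]
[ 0.40184974  0.14165764 -0.00408044] [0.50009828 0.24237164 0.13792024]
[ 0.42155323 -0.23891727  0.25987524] [-1.36711873e-04  1.32924822e-01  9.91126089e-01  2.19701063e-04]
```

>>> step_arm([
  [-0.2, -1, -56, 0, 0],
  [-0.2, -2, -111, 0, 0],
  [-0.2, -2, -111, -20, 0],
  [-0.2, -2, -111, -70, 0],
  [-0.2, -2, -111, -107, 0],
])

```text
time_s: 12.05
position: [0.4199, -0.3491, 0.1515]
ee_rot: [-0.0, 0.132, 0.991, 0.0]
wrist_force: [0.1, -0.5, -0.2]
width: 0.597
grip_force: 0.0
```

>>> step_arm([
  [1, 0, 0, 0, 0],
  [1, 0, 0, 0, 0],
  [1, 0, 0, 0, 0],
  [1, 0, 0, 0, 0],
  [1, 0, 0, 0, 0],
])

```text
time_s: 12.68
position: [0.4202, -0.3515, 0.1541]
ee_rot: [0.001, 0.133, 0.991, -0.001]
wrist_force: [-1.2, -0.6, 9.5]
width: 0.218
grip_force: 30.0
```

>>> step_arm([
  [1, 0, 0, 50, 0],
  [1, 0, 0, 106, 0],
  [1, 17, 50, 106, 7],
  [1, 34, 100, 106, 14],
  [1, 51, 150, 106, 20],
])

```text
time_s: 13.3
position: [0.4708, -0.1993, 0.2593]
ee_rot: [0.0, -0.043, 0.999, -0.0]
wrist_force: [0.6, 0.2, -2.2]
width: 0.216
grip_force: 30.0
```

>>> step_arm([
  [1, 17, 50, 0, 0],
  [1, 34, 100, 0, 0],
  [1, 49, 143, 0, 0],
  [1, 49, 143, 0, 0],
])

```text
time_s: 13.8
position: [0.5201, -0.0551, 0.2591]
ee_rot: [0.0, -0.043, 0.999, 0.0]
wrist_force: [-1.1, 1.1, -2.7]
width: 0.219
grip_force: 30.0
```

Run:
```python
from h import *
D={n:snap(n,n+'2.png')[2] for n in('top','side')}
o=get_obs();print(o['position'],o['ee_rot'],o['wrist_force'])
z0=o['position'][2]-.154
P=pts('carrier_blue',D,(.52,-.058),.06);P=P[P[:,2]<.27];
print(len(P),P.min(0),P.max(0),fit_carrier(P,z0)[:2])
S=maskpts('side',D['side'],masks_of('rail','side')[0]); S=S[S[:,2]>.2];print(np.median(S,0),line(S)[1])
```

```text
[ 0.51947939 -0.05761067  0.25900684] [-8.76148411e-05 -4.15838146e-02  9.99135009e-01 -1.15051243e-04] [-0.11934273  0.75465265 -3.40950785]
804 [ 0.48887713 -0.08681391  0.10487756] [ 0.54567216 -0.03815697  0.26996295] [(np.float64(1.64), np.float64(0.5189), np.float64(-0.0563), np.float64(4.6)), (np.float64(1.64), np.float64(0.5189), np.float64(-0.0563), np.float64(4.6))]
[ 0.5939195  -0.03079039  0.21425478] [ 9.10506278e-02 -9.95845996e-01  7.31413712e-04]
```

>>> step_arm([
  [1, 30, 3, 0, 0],
  [1, 60, 5, 0, 0],
  [1, 80, 7, 0, 0],
  [1, 80, 7, 0, 0],
  [1, 80, 7, -15, 0],
])

```text
time_s: 14.68
position: [0.5996, -0.0515, 0.2441]
ee_rot: [0.001, -0.041, 0.999, -0.0]
wrist_force: [0.0, -1.2, -2.7]
width: 0.219
grip_force: 30.0
```

>>> step_arm([
  [1, 0, 0, -8, 0],
  [1, 0, 0, -13, 0],
  [1, 0, 0, -15, 0],
  [1, 0, 0, -15, 0],
])

```text
time_s: 15.18
position: [0.6002, -0.0508, 0.2293]
ee_rot: [0.001, -0.041, 0.999, -0.0]
wrist_force: [2.6, 0.1, -0.8]
width: 0.215
grip_force: 30.0
```

Run:
```python
from h import *
o,im,d=snap('side')
cv2.imwrite('pics/s3.png',cv2.resize(im[120:320,170:350][:,:,::-1],None,fx=3,fy=3,interpolation=2))
print(o['position'],o['wrist_force'],o['moment'])
```

```text
[ 0.60015138 -0.05084256  0.22934697] [ 2.59334009  0.11110204 -0.82608406] [-0.04647789 -0.68738021  0.03955593]
```

View pics/s3.png

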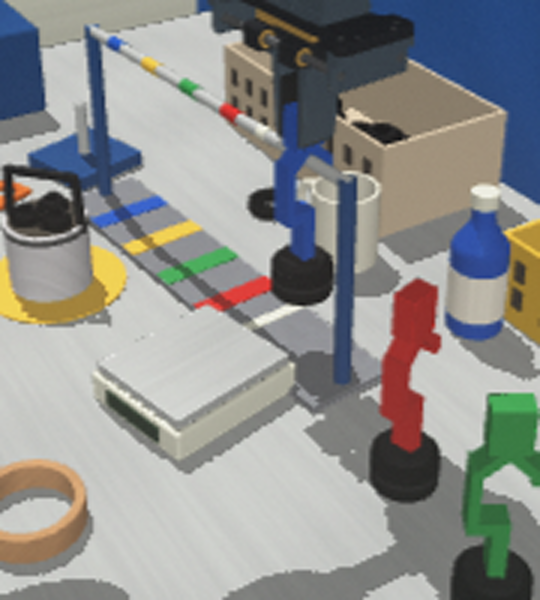

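>>> step_arm([
  [1, -3, 35, 1, 0],
  [1, -6, 70, 1, 0],
  [1, -9, 105, 1, 0],
  [1, -12, 140, 1, 0],
  [1, -16, 175, 1, 0],
])

```text
time_s: 15.85
position: [0.5837, 0.1252, 0.2301]
ee_rot: [0.0, -0.041, 0.999, -0.0]
wrist_force: [4.8, -3.1, 1.4]
width: 0.216
grip_force: 30.0
```

>>> step_arm([
  [1, -3, 35, 0, 0],
  [1, -6, 70, 0, 0],
  [1, -9, 105, 0, 0],
  [1, -12, 138, 0, 0],
  [1, -12, 138, 0, 0],
])

```text
time_s: 16.48
position: [0.5714, 0.2644, 0.23]
ee_rot: [0.0, -0.042, 0.999, 0.0]
wrist_force: [2.3, 2.8, 0.2]
width: 0.217
grip_force: 30.0
```

Run:
```python
from h import *
D={n:snap(n)[2] for n in('top','side')}
o,im,d=snap('side')
cv2.imwrite('pics/s4.png',cv2.resize(im[120:250,170:300][:,:,::-1],None,fx=4,fy=4,interpolation=2))
print(o['position'],o['wrist_force'],o['moment'])
P=pts('carrier_blue',D,(.57,.26),.06);P=P[P[:,2]<.255]
print(len(P),fit_carrier(P,o['position'][2]-.154)[:2])
```

```text
[0.57167268 0.26237958 0.2299989 ] [ 2.97826376  2.30029843 -0.55970976] [ 0.34822497 -0.52712212  0.01877244]
479 [(np.float64(1.87), np.float64(0.5708), np.float64(0.2632), np.float64(4.7)), (np.float64(1.87), np.float64(0.5708), np.float64(0.2632), np.float64(4.7))]
```

View pics/s4.png

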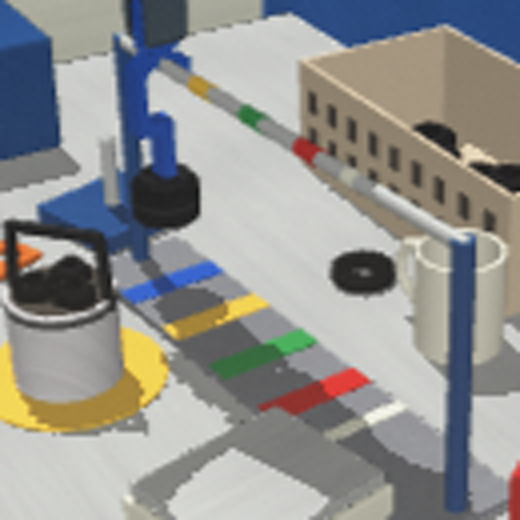

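>>> step_arm([
  [1, 0, 1, -1, 0],
  [1, 0, 1, -1, 0],
  [0.4, 0, 1, -1, 0],
  [0.1, 0, 1, -1, 0],
  [0.1, 0, 1, -1, 0],
])

```text
time_s: 17.35
position: [0.5714, 0.2632, 0.2287]
ee_rot: [-0.0, -0.041, 0.999, -0.0]
wrist_force: [-0.3, 0.5, 0.4]
width: 0.447
grip_force: 0.0
```

>>> step_arm([
  [0.1, 0, 0, 0, 0],
  [0.1, 0, 0, 20, 0],
  [0.1, 0, 0, 70, 0],
  [0.1, 0, -60, 70, 0],
  [0.1, 0, -120, 70, 0],
])

```text
time_s: 17.98
position: [0.5716, 0.1423, 0.2994]
ee_rot: [0.001, -0.042, 0.999, 0.0]
wrist_force: [0.7, -0.4, -1.1]
width: 0.45
grip_force: 0.0
```

```bash
cat > chk.py <<'E'
import sys
from h import *
# args: colour=x,y[,z0] ...
D={n:snap(n)[2] for n in('top','side')}
o=get_obs();print(o['position'].round(4),o['ee_rot'].round(3),o['width'])
for a in sys.argv[1:]:
    c,v=a.split('=');v=[float(t) for t in v.split(',')];z0=v[2] if len(v)>2 else 0
    try:
        P=pts('carrier_'+c,D,v[:2],.07);P=P[P[:,2]<z0+.19];r=fit_carrier(P,z0)[0]
        b=np.array(r[1:3],float)-[.5862,.1035];print(c,len(P),[float(t) for t in r],'yr %.4f xr %.4f'%(b@[-.089,.996],b@[.996,.089]))
    except Exception as e: print(c,'none',e)
E
python3 chk.py blue=.571,.264,.075 green=.555,-.367 red=.58,-.233
```

```text
[0.5716 0.1386 0.2992] [ 0.    -0.039  0.999 -0.001] 0.44821958436029186
blue 579 [1.89, 0.5718, 0.2626, 5.5] yr 0.1597 xr -0.0002
green 1862 [1.8, 0.5552, -0.3672, 327.6] yr -0.4661 xr -0.0728
red 1521 [1.76, 0.5805, -0.2327, 16.5] yr -0.3343 xr -0.0356
```

>>> step_arm([
  [-0.2, -2, -60, 0, -8],
  [-0.2, -4, -120, 0, -16],
  [-0.2, -6, -180, 0, -24],
  [-0.2, -8, -240, 0, -32],
  [-0.2, -10, -300, 0, -37],
])

```text
time_s: 19.0
position: [0.5618, -0.1577, 0.2989]
ee_rot: [0.0, 0.279, 0.96, 0.0]
wrist_force: [-0.3, -0.7, -0.3]
width: 0.603
grip_force: 0.0
```

>>> step_arm([
  [-0.2, -2, -60, 0, 0],
  [-0.2, -4, -120, 0, 0],
  [-0.2, -6, -180, 0, 0],
  [-0.2, -7, -209, 0, 0],
  [-0.2, -7, -209, -30, 0],
])

```text
time_s: 19.62
position: [0.5559, -0.3681, 0.2698]
ee_rot: [0.002, 0.279, 0.96, -0.001]
wrist_force: [-0.1, 0.4, 0.2]
width: 0.598
grip_force: 0.0
```

```bash
python3 chk.py green=.555,-.367
```

```text
[ 0.554  -0.3646  0.2657] [-0.002  0.278  0.961  0.001] 0.5987724318416956
green 1737 [1.81, 0.5552, -0.3672, 328.3] yr -0.4661 xr -0.0728
```

>>> step_arm([
  [-0.2, 0, 0, -50, 0],
  [-0.2, 0, 0, -100, 0],
  [-0.2, 0, 0, -115, 0],
  [1, 0, 0, -115, 0],
  [1, 0, 0, -115, 0],
])

```text
time_s: 20.45
position: [0.5558, -0.3664, 0.1564]
ee_rot: [0.002, 0.278, 0.961, -0.001]
wrist_force: [0.4, 0.4, 0.6]
width: 0.41
grip_force: 0.0
```

>>> step_arm([
  [1, 0, 0, 0, 0],
  [1, 0, 0, 0, 0],
  [1, 0, 0, 0, 0],
  [1, 0, 0, 0, 0],
])

```text
time_s: 20.95
position: [0.5549, -0.3665, 0.155]
ee_rot: [0.001, 0.278, 0.961, -0.001]
wrist_force: [-2.1, -0.7, 6.2]
width: 0.216
grip_force: 30.0
```

>>> step_arm([
  [1, 0, 0, 50, 0],
  [1, 0, 0, 106, 0],
  [1, -45, 40, 106, 8],
  [1, -85, 80, 106, 17],
  [1, -90, 135, 106, 26],
])

```text
time_s: 21.58
position: [0.4622, -0.23, 0.2602]
ee_rot: [-0.0, 0.054, 0.999, -0.0]
wrist_force: [1.6, -0.4, -3.3]
width: 0.22
grip_force: 30.0
```

>>> step_arm([
  [1, 5, 55, 0, 8],
  [1, 20, 105, 0, 11],
  [1, 40, 150, 0, 11],
  [1, 55, 173, 0, 11],
  [1, 55, 173, 0, 11],
])

```text
time_s: 22.2
position: [0.5201, -0.0563, 0.26]
ee_rot: [0.0, -0.042, 0.999, 0.0]
wrist_force: [-0.4, 0.6, -3.2]
width: 0.219
grip_force: 30.0
```

```bash
python3 chk.py green=.52,-.058,.106 blue=.571,.264,.075
```

```text
[ 0.5193 -0.0579  0.2599] [-0.    -0.041  0.999 -0.   ] 0.2157237392816613
green 809 [1.64, 0.5221, -0.0567, 3.1] yr -0.1539 xr -0.0781
blue 920 [1.93, 0.5721, 0.2623, 5.3] yr 0.1594 xr 0.0001
```

>>> step_arm([
  [1, 30, 3, 0, 0],
  [1, 60, 5, 0, 0],
  [1, 79, 7, 0, 0],
  [1, 79, 7, 0, 0],
  [1, 79, 7, -15, 0],
])

```text
time_s: 23.12
position: [0.5985, -0.0513, 0.2451]
ee_rot: [0.001, -0.041, 0.999, -0.0]
wrist_force: [0.1, -0.4, -3.9]
width: 0.214
grip_force: 30.0
```

>>> step_arm([
  [1, 0, 0, -8, 0],
  [1, 0, 0, -13, 0],
  [1, 0, 0, -15, 0],
  [1, 0, 0, -15, 0],
])

```text
time_s: 23.62
position: [0.5982, -0.0508, 0.2301]
ee_rot: [-0.0, -0.041, 0.999, -0.0]
wrist_force: [-4.2, -1.2, -1.6]
width: 0.216
grip_force: 30.0
```

>>> step_arm([
  [1, -3, 35, 1, 0],
  [1, -6, 70, 1, 0],
  [1, -9, 105, 1, 0],
  [1, -13, 145, 1, 0],
  [1, -16, 173, 1, 0],
])

```text
time_s: 24.25
position: [0.5826, 0.1239, 0.2311]
ee_rot: [0.0, -0.041, 0.999, 0.0]
wrist_force: [-0.6, 0.7, -3.0]
width: 0.216
grip_force: 30.0
```

```bash
python3 chk.py green=.585,.12,.075; python3 -c "
from h import *
o,im,d=snap('side')
cv2.imwrite('pics/s5.png',cv2.resize(im[120:320,170:350][:,:,::-1],None,fx=3,fy=3,interpolation=2))
print(o['wrist_force'])"
```

```text
[0.5824 0.1249 0.2311] [ 0.    -0.042  0.999  0.   ] 0.21676114931605336
green 635 [1.98, 0.5842, 0.1275, 6.7] yr 0.0241 xr 0.0001
[ 0.24184072 -0.81986392 -2.7259765 ]
```

View pics/s5.png

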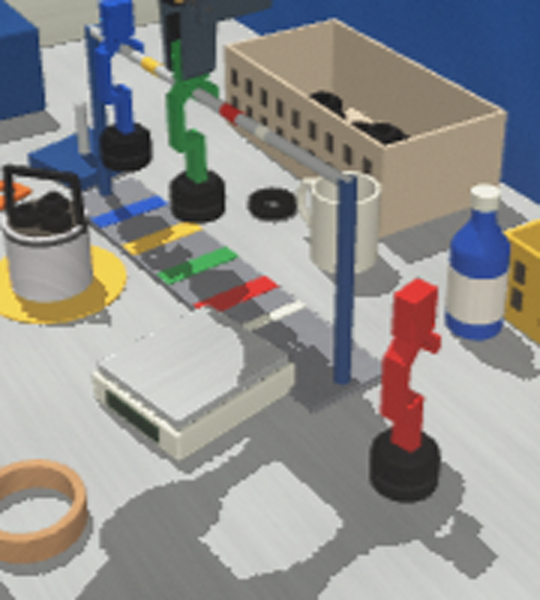

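>>> step_arm([
  [1, 0, -2, 0, 0],
  [1, 0, -2, -2, 0],
  [1, 0, -2, -2, 0],
  [0.4, 0, -2, -2, 0],
  [0.1, 0, -2, -2, 0],
])

```text
time_s: 25.12
position: [0.5828, 0.1199, 0.2289]
ee_rot: [0.0, -0.041, 0.999, 0.0]
wrist_force: [0.7, -0.4, 0.2]
width: 0.379
grip_force: 0.0
```

>>> step_arm([
  [0.1, 0, 0, 0, 0],
  [0.1, 0, 0, 0, 0],
  [0.1, 0, 0, 20, 0],
  [0.1, 0, 0, 70, 0],
  [0.1, 0, -50, 70, -8],
])

```text
time_s: 25.75
position: [0.5844, 0.0719, 0.3025]
ee_rot: [0.003, 0.028, 1.0, 0.0]
wrist_force: [1.1, -0.6, -0.6]
width: 0.452
grip_force: 0.0
```

```bash
python3 chk.py green=.585,.12,.075 blue=.571,.264,.075 red=.58,-.233
```

```text
[0.583  0.0671 0.2997] [ 0.001  0.032  0.999 -0.001] 0.4531555541257238
green 808 [1.69, 0.5849, 0.12, 6.3] yr 0.0165 xr 0.0002
blue 938 [1.83, 0.5719, 0.2623, 4.9] yr 0.1594 xr -0.0001
red 1585 [1.84, 0.5805, -0.2326, 17.3] yr -0.3342 xr -0.0356
```

>>> step_arm([
  [-0.2, 0, -60, 0, 8],
  [-0.2, 0, -120, 0, 16],
  [-0.2, 0, -180, 0, 20],
  [-0.2, -2, -240, 0, 20],
  [-0.2, -2, -300, 0, 20],
])

```text
time_s: 26.78
position: [0.5806, -0.231, 0.2988]
ee_rot: [-0.0, -0.146, 0.989, 0.0]
wrist_force: [1.3, 0.6, -0.9]
width: 0.601
grip_force: 0.0
```

>>> step_arm([
  [-0.2, 0, 0, -20, 0],
  [-0.2, 0, 0, -40, 0],
])

```text
time_s: 27.02
position: [0.5808, -0.23, 0.2581]
ee_rot: [-0.0, -0.145, 0.989, 0.0]
wrist_force: [0.5, 0.4, 1.0]
width: 0.599
grip_force: 0.0
```

```bash
python3 chk.py red=.58,-.233 green=.585,.12,.075
python3 - <<'E'
from h import *
# band vs hook along the bar, from top+side colour masks near the bar
for n in('top','side'):
    o,im,d=snap(n); hsv=cv2.cvtColor(im,cv2.COLOR_RGB2HSV)
    v,u=np.mgrid[:384,:512]; 
    for k,(a,b) in dict(green=(40,85),blue=(100,130)).items():
        m=(hsv[:,:,0]>a)&(hsv[:,:,0]<b)&(hsv[:,:,1]>110)&(d>0); vv,uu=np.nonzero(m); P=world(n,d,np.c_[uu,vv]); q=P[:,:2]-[.5862,.1035]; y=q@[-.089,.996];x=q@[.996,.089]
        s=(abs(x)<.05)&(abs(y)<.2)
        for z0,z1 in((.002,.014),(.2,.218),(.225,.262)):
            t=s&(P[:,2]>z0)&(P[:,2]<z1)
            if t.sum()>5: print(n,k,z0,t.sum(),np.percentile(y[t],[1,50,99]).round(4))
E
```

```text
[ 0.5799 -0.2289  0.2567] [-0.002 -0.146  0.989  0.001] 0.6008856355578516
red 1113 [1.47, 0.5806, -0.2326, 16.4] yr -0.3343 xr -0.0355
green 1089 [2.07, 0.5847, 0.1197, 5.6] yr 0.0163 xr -0.0001
top green 0.002 63 [0.01   0.0206 0.0322]
top green 0.2 48 [0.0056 0.0138 0.0326]
top green 0.225 114 [0.0057 0.0141 0.0257]
top blue 0.002 90 [0.1497 0.1595 0.1729]
top blue 0.2 59 [0.149  0.1563 0.1685]
top blue 0.225 127 [0.1486 0.1559 0.1688]
side green 0.002 104 [0.0084 0.0204 0.033 ]
side green 0.2 57 [0.0042 0.0082 0.0241]
side green 0.225 152 [0.0037 0.0077 0.0221]
side blue 0.002 98 [0.1478 0.1603 0.1741]
side blue 0.2 59 [0.1471 0.152  0.1729]
side blue 0.225 133 [0.1468 0.1514 0.1672]
```

>>> step_arm([
  [-0.2, 0, -3, -50, 0],
  [-0.2, 0, -3, -95, 0],
  [-0.2, 0, -3, -105, 0],
  [1, 0, -3, -105, 0],
  [1, 0, -3, -105, 0],
])

```text
time_s: 28.05
position: [0.5817, -0.2333, 0.1559]
ee_rot: [0.001, -0.145, 0.989, -0.001]
wrist_force: [0.4, -0.3, -0.2]
width: 0.409
grip_force: 0.0
```

>>> step_arm([
  [1, 0, 0, 0, 0],
  [1, 0, 0, 0, 0],
  [1, 0, 0, 0, 0],
  [1, 0, 0, 0, 0],
])

```text
time_s: 28.55
position: [0.581, -0.233, 0.1549]
ee_rot: [0.001, -0.145, 0.989, -0.0]
wrist_force: [-1.3, 0.1, 7.8]
width: 0.217
grip_force: 30.0
```

>>> step_arm([
  [1, 0, 0, 50, 0],
  [1, 0, 0, 106, 0],
  [1, -45, 30, 106, -4],
  [1, -61, 80, 106, -8],
  [1, -61, 130, 106, -12],
])

```text
time_s: 29.18
position: [0.5182, -0.1017, 0.2603]
ee_rot: [-0.0, -0.039, 0.999, 0.0]
wrist_force: [1.6, 0.6, -2.4]
width: 0.217
grip_force: 30.0
```

>>> step_arm([
  [1, 0, 45, 0, 0],
  [1, 0, 45, 0, 0],
  [1, 0, 45, 0, 0],
])

```text
time_s: 29.55
position: [0.5196, -0.0579, 0.26]
ee_rot: [0.0, -0.041, 0.999, -0.0]
wrist_force: [0.3, -0.2, -2.5]
width: 0.219
grip_force: 30.0
```

```bash
python3 chk.py red=.52,-.058,.106
```

```text
[ 0.5197 -0.0585  0.2599] [ 0.    -0.041  0.999 -0.   ] 0.215506542368162
red 804 [1.52, 0.5185, -0.058, 3.9] yr -0.1548 xr -0.0818
```

>>> step_arm([
  [1, 30, 3, 0, 0],
  [1, 60, 5, 0, 0],
  [1, 81, 7, 0, 0],
  [1, 81, 7, 0, 0],
  [1, 81, 7, -15, 0],
])

```text
time_s: 30.38
position: [0.6007, -0.0513, 0.245]
ee_rot: [0.001, -0.041, 0.999, -0.0]
wrist_force: [-0.7, 0.7, -3.5]
width: 0.215
grip_force: 30.0
```

>>> step_arm([
  [1, 0, 0, -8, 0],
  [1, 0, 0, -13, 0],
  [1, 0, 0, -15, 0],
  [1, 0, 0, -15, 0],
])

```text
time_s: 30.88
position: [0.6006, -0.0508, 0.2301]
ee_rot: [0.0, -0.041, 0.999, -0.0]
wrist_force: [0.1, -0.6, -3.2]
width: 0.217
grip_force: 30.0
```

>>> step_arm([
  [1, -3, 35, 1, 0],
  [1, -6, 70, 1, 0],
  [1, -9, 105, 1, 0],
  [1, -9, 105, 1, 0],
  [1, -9, 105, 0, 0],
])

```text
time_s: 31.5
position: [0.5916, 0.0541, 0.2302]
ee_rot: [0.0, -0.041, 0.999, -0.0]
wrist_force: [-5.1, 2.4, 8.0]
width: 0.217
grip_force: 30.0
```

```bash
python3 chk.py red=.592,.054,.075 green=.585,.12,.075; python3 -c "
from h import *
o,im,d=snap('side')
cv2.imwrite('pics/s6.png',cv2.resize(im[120:270,170:320][:,:,::-1],None,fx=4,fy=4,interpolation=2))
print(o['wrist_force'])"
```

```text
[0.5915 0.0537 0.2301] [-0.    -0.041  0.999  0.   ] 0.21749652093677416
red 758 [1.75, 0.59, 0.0544, 5.3] yr -0.0492 xr -0.0006
green 582 [1.7, 0.5847, 0.1197, 4.6] yr 0.0163 xr -0.0001
[-4.43935211  2.41099962  4.57736305]
```

View pics/s6.png

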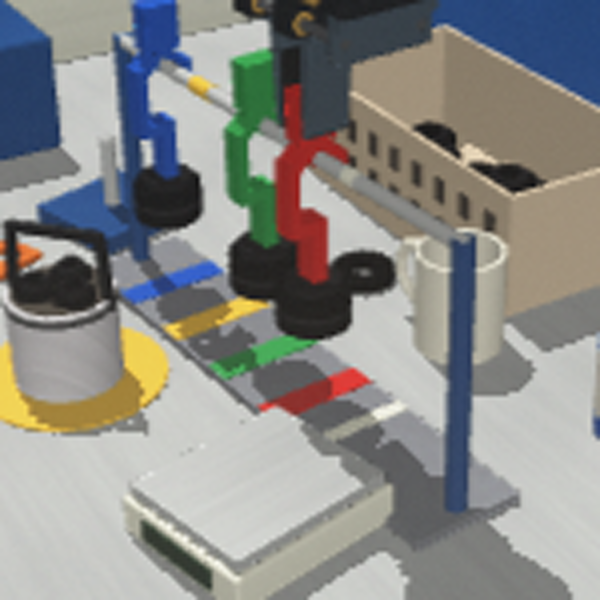

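>>> step_arm([
  [0.4, 0, 0, 0, 0],
  [0.1, 0, 0, 0, 0],
  [0.1, 0, 0, 0, 0],
  [0.1, 0, 0, 20, 0],
  [0.1, 0, 0, 70, 0],
])

```text
time_s: 32.48
position: [0.5906, 0.0542, 0.2988]
ee_rot: [-0.002, -0.041, 0.999, 0.0]
wrist_force: [0.4, -0.6, -0.5]
width: 0.45
grip_force: 0.0
```

>>> step_arm([
  [0.1, -6, 60, 0, 0],
  [0.1, -6, 66, 0, 0],
  [0.1, -6, 66, -45, 0],
  [0.1, -6, 66, -70, 0],
  [1, -6, 66, -70, 0],
])

```text
time_s: 33.1
position: [0.5846, 0.1198, 0.2282]
ee_rot: [-0.002, -0.041, 0.999, -0.0]
wrist_force: [0.6, 0.7, 0.6]
width: 0.37
grip_force: 0.0
```

>>> step_arm([
  [1, 0, 0, 0, 0],
  [1, 0, 0, 0, 0],
  [1, 0, 0, 0, 0],
  [1, 0, 4, 0, 0],
  [1, 0, 4, 0, 0],
])

```text
time_s: 33.72
position: [0.5861, 0.1239, 0.2311]
ee_rot: [0.001, -0.041, 0.999, -0.0]
wrist_force: [-1.5, -3.5, 8.4]
width: 0.216
grip_force: 30.0
```

```bash
python3 chk.py red=.592,.054,.075 green=.585,.12,.075 blue=.571,.264,.075
```

```text
[0.5861 0.1239 0.2311] [ 0.001 -0.041  0.999 -0.   ] 0.2156923096047348
red 792 [1.63, 0.5895, 0.0541, 4.4] yr -0.0495 xr -0.0011
green 556 [1.73, 0.5842, 0.1235, 4.2] yr 0.0201 xr -0.0002
blue 609 [1.84, 0.5716, 0.2629, 6.6] yr 0.1601 xr -0.0004
```

>>> step_arm([
  [0.4, 0, 0, -1, 0],
  [0.1, 0, 0, -1, 0],
  [0.1, 0, 0, -1, 0],
  [0.1, 0, 0, 20, 0],
  [0.1, 0, 0, 70, 0],
])

```text
time_s: 34.75
position: [0.5844, 0.1241, 0.2988]
ee_rot: [-0.002, -0.041, 0.999, -0.0]
wrist_force: [1.2, 0.4, 0.1]
width: 0.446
grip_force: 0.0
```

```bash
cat > tag.py <<'E'
from h import *
TB=np.array([[-35,50,-22,22,0,6],[-27,3,-6,6,6,40]])/1e3
def tfit(P,z0=0):
    def f(v):
        s,k=np.sin(v[2]),np.cos(v[2]);d=P-[v[0],v[1],z0];q0=np.c_[d[:,0]*k+d[:,1]*s,-d[:,0]*s+d[:,1]*k,d[:,2]];b=[]
        for B in TB:
            q=np.abs(q0-(B[::2]+B[1::2])/2)-(B[1::2]-B[::2])/2
            b.append(np.linalg.norm(np.maximum(q,0),axis=1)+np.minimum(q.max(1),0))
        return np.minimum(np.abs(np.min(b,0)),.012).mean()*1e3
    c=np.median(P[:,:2],0);out=[]
    for a in np.radians(range(-180,180,30)):
        r=minimize(f,[*c,a],method='Nelder-Mead',options=dict(initial_simplex=np.array([[*c,a],[c[0]+.01,c[1],a],[c[0],c[1]+.01,a],[*c,a+.3]])));out.append((round(r.fun,2),*r.x))
    r=min(out);k=np.array([np.cos(r[3]),np.sin(r[3])]);o=np.array(r[1:3])
    return 'cost %.2f yaw %.1f origin %s fin %s hole %s'%(r[0],np.degrees(r[3])%360,o.round(4),(o-.012*k).round(4),(o+.03*k).round(4))
if __name__=='__main__':
    D={n:snap(n)[2] for n in('top','side')};o=get_obs();print(o['position'].round(4),o['ee_rot'].round(3))
    print(tfit(pts('tag',D,(.45,.38),.1)))
    for n in D: print(n,tfit(pts('tag',{n:D[n]},(.45,.38),.1)))
    P=[]
    for n,d in D.items():
        v,u=np.mgrid[:384,:512];Q=world(n,d,np.c_[u.ravel(),v.ravel()]);Q=Q[np.hypot(*(Q[:,:2]-[.579,.405]).T)<.03];A=Q[(Q[:,2]>.03)&(Q[:,2]<.095)]
        print('pin',n,len(A),A.mean(0).round(4),(A.min(0)/2+A.max(0)/2).round(4),A[:,2].max())
    b=[x for x in masks_of('post','top')][:1]
    if b:
        Q=maskpts('top',D['top'],b[0]);Q=Q[(Q[:,2]>.012)&(Q[:,2]<.024)];print('base',cv2.minAreaRect((Q[:,:2]*1e3).astype(np.float32)))
E
python3 tag.py; python3 chk.py green=.585,.12,.075
```

```text
[0.5877 0.1246 0.3049] [ 0.004 -0.041  0.999  0.   ]
cost 1.57 yaw 26.2 origin [0.442  0.3786] fin [0.4312 0.3733] hole [0.4689 0.3919]
top cost 1.62 yaw 21.5 origin [0.4454 0.3776] fin [0.4343 0.3732] hole [0.4733 0.3885]
side cost 1.42 yaw 25.2 origin [0.4417 0.3791] fin [0.4309 0.374 ] hole [0.4689 0.3919]
pin top 44 [0.5794 0.4048 0.0683] [0.5797 0.4072 0.0633] 0.09451285859936887
pin side 56 [0.5774 0.4041 0.0601] [0.5783 0.4047 0.058 ] 0.08574546514721715
base ((580.423095703125, 407.64471435546875), (100.25542449951172, 101.13404846191406), 15.082612037658691)
[0.5852 0.1242 0.2989] [-0.001 -0.041  0.999 -0.   ] 0.4491295136260606
green 679 [1.65, 0.5845, 0.1238, 3.7] yr 0.0204 xr 0.0001
```

>>> step_arm([
  [-0.2, -31, 50, 0, 7],
  [-0.2, -62, 100, 0, 14],
  [-0.2, -93, 150, 0, 21],
  [-0.2, -124, 200, 0, 21],
  [-0.2, -154, 249, 0, 21],
])

```text
time_s: 35.92
position: [0.4304, 0.3747, 0.2997]
ee_rot: [-0.0, -0.222, 0.975, -0.0]
wrist_force: [1.0, -0.2, -0.3]
width: 0.598
grip_force: 0.0
```

>>> step_arm([
  [-0.2, 0, 0, -50, 0],
  [-0.2, 0, 0, -100, 0],
  [-0.2, 0, 0, -140, 0],
  [-0.2, 0, 0, -140, 0],
])

```text
time_s: 36.42
position: [0.4301, 0.3722, 0.1576]
ee_rot: [-0.003, -0.222, 0.975, -0.001]
wrist_force: [-0.5, 0.4, 1.3]
width: 0.599
grip_force: 0.0
```

```bash
cat >> h.py <<'E'
from scipy.spatial.transform import Rotation as Ro
def wristpts(o,d,m):
    c=get_calibration('wrist');K=np.array(c['intrinsics']);T=np.array(c['T_tool_cam'])
    v,u=np.nonzero(m&(d>0)); x=(u-K[0,2]);y=(v-K[1,2]);r=np.hypot(x,y)+1e-9;th=r/K[0,0]
    z=d[v,u]; s=np.tan(th)*z/r; p=np.c_[x*s,y*s,z]; p=p[th<1.4]
    p=p@T[:3,:3].T+T[:3,3]; q=o['ee_rot'];R=Ro.from_quat([q[1],q[2],q[3],q[0]]).as_matrix()
    return p@R.T+o['position']
E
python3 - <<'E'
from h import *
from tag import tfit
o,im,d=snap('wrist','w7.png');print(o['position'],o['ee_rot'],d.min(),d.max())
for m in masks_of('tag','wrist')[:2]:
    P=wristpts(o,d,m['pixels']);print(m['p'],m['box'],len(P),P.min(0),P.max(0));P=P[P[:,2]<.06]
    print(tfit(P))
for t in('tag_hole','post'): print(t,mark_of(t,'wrist')[:2])
E
```

```text
[0.43014452 0.3721979  0.15756543] [-0.00255261 -0.22244128  0.97494219 -0.0010418 ] 0.0 0.38030288
0.93 [260.9, 195.1, 43.7, 76.2] 2589 [ 0.40233385  0.34491949 -0.00227789] [0.49786875 0.41910326 0.04197945]
cost 0.58 yaw 24.4 origin [0.4425 0.3779] fin [0.4316 0.3729] hole [0.4699 0.3903]
0.49 [14.8, 175.8, 16.7, 42.2] 384 [0.54625972 0.04082214 0.00672437] [0.60805929 0.06688292 0.01126494]
cost 2.40 yaw 9.1 origin [0.5765 0.055 ] fin [0.5646 0.0531] hole [0.6061 0.0598]
tag_hole [{'uv': [258.6, 214.5], 'p': 0.77}]
post [{'uv': [230.3, 293.2], 'p': 0.83}]
```

View pics/w7.png

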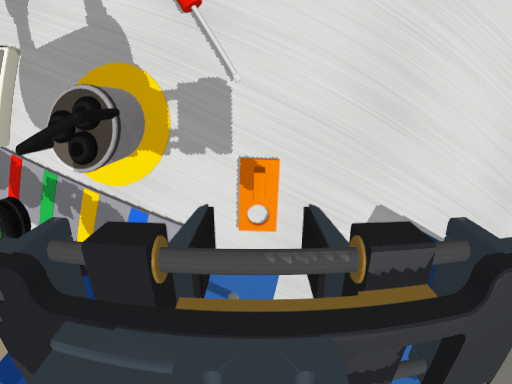

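>>> step_arm([
  [-0.2, 1, 0, -50, -1],
  [-0.2, 1, 0, -100, -1],
  [-0.2, 1, 0, -140, -1],
  [-0.2, 1, 0, -149, -1],
  [1, 1, 0, -149, -1],
], force=25)

```text
time_s: 37.25
position: [0.4334, 0.3737, 0.0121]
ee_rot: [0.001, -0.214, 0.977, 0.0]
wrist_force: [0.9, 0.1, -0.2]
width: 0.521
grip_force: 0.0
```

>>> step_arm([
  [1, 0, 0, 0, 0],
  [1, 0, 0, 0, 0],
  [1, 0, 0, 0, 0],
  [1, 0, 0, 0, 0],
  [1, 0, 0, 0, 0],
])

```text
time_s: 37.88
position: [0.4328, 0.3734, 0.0114]
ee_rot: [0.0, -0.214, 0.977, 0.0]
wrist_force: [-1.2, -1.2, 6.6]
width: 0.128
grip_force: 25.0
```

>>> step_arm([
  [1, 0, 0, 30, 0],
  [1, 0, 0, 85, -10],
  [1, 0, 10, 130, -20],
  [1, 5, 25, 130, -30],
  [1, 15, 40, 130, -40],
])

```text
time_s: 38.5
position: [0.4477, 0.4137, 0.1417]
ee_rot: [0.0, 0.136, 0.991, 0.0]
wrist_force: [0.6, 0.5, -1.0]
width: 0.132
grip_force: 25.0
```

>>> step_arm([
  [1, 15, 10, 0, -10],
  [1, 35, 20, 0, -20],
  [1, 60, 25, 0, -30],
  [1, 85, 28, 0, -40],
  [1, 110, 29, 0, -45],
])

```text
time_s: 39.12
position: [0.5582, 0.4423, 0.1407]
ee_rot: [-0.0, 0.504, 0.864, -0.0]
wrist_force: [-1.0, 0.1, -1.3]
width: 0.133
grip_force: 25.0
```

```bash
cat > t2.py <<'E'
from h import *
from tag import tfit
o,im,d=snap('wrist','w8.png');p=o['position'];q=o['ee_rot'];print(p.round(4),q.round(3),'toolY',np.degrees(2*np.arctan2(q[2],q[1]))-90,o['wrist_force'].round(1))
z0=p[2]-.0114
for m in masks_of('tag','wrist')[:1]:
    P=wristpts(o,d,m['pixels']);P=P[abs(P[:,2]-z0-.02)<.03];print(m['p'],m['box'],len(P),tfit(P,z0))
v,u=np.mgrid[:384,:512];Q=wristpts(o,d,d>0);Q=Q[np.hypot(*(Q[:,:2]-[.579,.405]).T)<.03];A=Q[(Q[:,2]>.03)&(Q[:,2]<.095)]
print('pin w',len(A),A.mean(0),(A.min(0)+A.max(0))/2)
D={n:snap(n)[2] for n in('top','side')}
for n in D:
    for m in masks_of('tag',n)[:1]:
        P=maskpts(n,D[n],m);P=P[abs(P[:,2]-z0-.02)<.03];P=P[np.hypot(*(P[:,:2]-p[:2]).T)<.1];
        if len(P)>20: print(n,len(P),tfit(P,z0))
E
python3 t2.py
```

```text
[0.5582 0.4423 0.1407] [-0.     0.504  0.864 -0.   ] toolY 29.466430246849725 [-1.   0.1 -1.3]
0.94 [259.6, 243.7, 71.1, 106.9] 2605 cost 0.47 yaw 299.4 origin [0.5638 0.4321] fin [0.5579 0.4426] hole [0.5785 0.406 ]t2.py:8: RuntimeWarning: Mean of empty slice.
  print('pin w',len(A),A.mean(0),(A.min(0)+A.max(0))/2)
  ret = um.true_divide(
Traceback (most recent call last):
  File "t2.py", line 8, in <module>
    print('pin w',len(A),A.mean(0),(A.min(0)+A.max(0))/2)
                                    ~~~~~^^^
ValueError: zero-size array to reduction operation minimum which has no identity
```

View pics/w8.png

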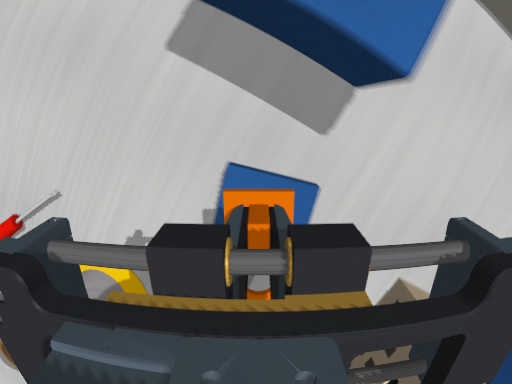

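Run:
```python
from h import *
o,im,d=snap('wrist');hsv=cv2.cvtColor(im,cv2.COLOR_RGB2HSV)
m=(hsv[:,:,0]>100)&(hsv[:,:,0]<128)&(hsv[:,:,1]>120)
Q=wristpts(o,d,m);Q=Q[(Q[:,2]>.014)&(Q[:,2]<.022)&(np.hypot(*(Q[:,:2]-[.58,.408]).T)<.09)]
print(len(Q),Q.min(0),Q.max(0),Q[:,2].mean())
h=cv2.convexHull((Q[:,:2]*1e3).astype(np.float32))[:,0];print(h.round(1).tolist())
for n in('top','side'):
    o2,im,d=snap(n);hsv=cv2.cvtColor(im,cv2.COLOR_RGB2HSV)
    for mm in masks_of('tag',n)[:1]:
        P=maskpts(n,d,mm);P=P[(P[:,2]>.1)&(P[:,2]<.2)];print(n,mm['box'],len(P))
        from tag import tfit
        if len(P)>20: print(tfit(P,o2['position'][2]-.0114))
    print('pinpix')
```

```text
2422 [0.51872396 0.37808298 0.01408303] [0.62418531 0.46873967 0.02030424] 0.01781398843318641
[[624.2000122070312, 429.0], [622.4000244140625, 435.8999938964844], [620.5, 442.70001220703125], [617.5, 453.6000061035156], [614.5, 464.29998779296875], [613.2000122070312, 468.5], [611.9000244140625, 468.70001220703125], [609.9000244140625, 468.3999938964844], [605.5, 467.29998779296875], [589.7000122070312, 463.1000061035156], [533.9000244140625, 447.3999938964844], [520.9000244140625, 443.70001220703125], [520.0, 443.29998779296875], [519.0999755859375, 442.70001220703125], [518.7000122070312, 441.5], [519.7999877929688, 437.1000061035156], [520.7999877929688, 433.0], [523.4000244140625, 423.6000061035156], [530.2000122070312, 399.29998779296875], [536.0999755859375, 380.20001220703125], [537.0999755859375, 378.3999938964844], [537.5, 378.1000061035156], [539.4000244140625, 378.79998779296875], [544.2000122070312, 381.29998779296875], [618.9000244140625, 423.29998779296875], [622.5, 425.6000061035156], [624.0999755859375, 426.79998779296875]]
top [104.7, 197.8, 22.8, 20.8] 229
cost 1.50 yaw 207.7 origin [0.5689 0.4041] fin [0.5795 0.4097] hole [0.5423 0.3902]
pinpix
side [209.7, 147.5, 18.7, 60.6] 273
cost 7.88 yaw 180.9 origin [0.55   0.2586] fin [0.562  0.2588] hole [0.52   0.2581]
pinpix
```

>>> step_arm([
  [1, 1, 2, -20, 0],
  [1, 1, 2, -35, 0],
  [1, 1, 2, -45, 0],
  [1, 1, 2, -55, 0],
  [1, 1, 2, -65, 0],
])

```text
time_s: 40.1
position: [0.5587, 0.4443, 0.0753]
ee_rot: [0.0, 0.502, 0.865, 0.0]
wrist_force: [-0.5, -0.0, 0.0]
width: 0.13
grip_force: 25.0
```

Run:
```python
from h import *
o,im,d=snap('side');print(o['position'],o['wrist_force'],o['moment'])
a=cv2.resize(im[130:200,160:250],None,fx=6,fy=6,interpolation=2)
o,im,d=snap('top');b=cv2.resize(im[160:230,80:150],None,fx=6,fy=6,interpolation=2)[:420]
cv2.imwrite('pics/c9.png',cv2.resize(np.hstack([a,b[:a.shape[0]]]),None,fx=.8,fy=.8)[:,:,::-1])
```

```text
[0.55871459 0.4442833  0.07531647] [-0.51036173 -0.04101662  0.03006163] [-0.06585738  0.03329321 -0.0281721 ]
```

View pics/c9.png

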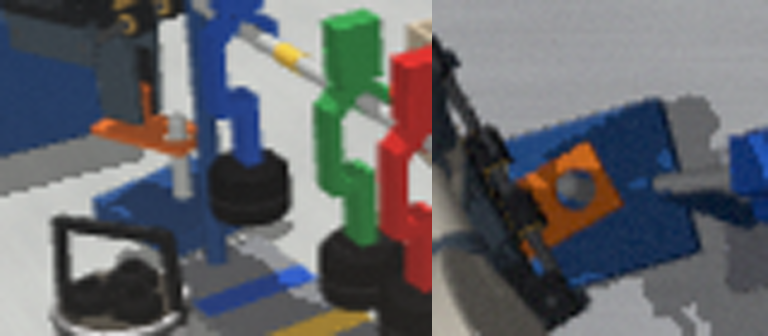

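The pin sticks up through the hole with no contact force, so I lower the tag the rest of the way.

>>> step_arm([
  [1, 0, 0, -15, 0],
  [1, 0, 0, -30, 0],
  [1, 0, 0, -40, 0],
  [1, 0, 0, -45, 0],
  [1, 0, 0, -46, 0],
])

```text
time_s: 40.83
position: [0.5586, 0.4442, 0.0296]
ee_rot: [-0.0, 0.502, 0.865, -0.0]
wrist_force: [-0.0, -0.1, -0.3]
width: 0.126
grip_force: 25.0
```

>>> step_arm([
  [1, 0, 0, -1, 0],
  [0.7, 0, 0, 0, 0],
  [0.6, 0, 0, 0, 0],
  [0.6, 0, 0, 0, 0],
  [0.6, 0, 0, 1, 0],
])

```text
time_s: 41.45
position: [0.5586, 0.4442, 0.031]
ee_rot: [-0.0, 0.502, 0.865, -0.0]
wrist_force: [0.9, 0.4, 0.7]
width: 0.196
grip_force: 0.0
```

>>> step_arm([
  [0.6, 0, 0, 20, 0],
  [0.6, 0, 0, 70, 0],
  [0.6, 0, 0, 130, 0],
  [0.6, -40, 0, 180, 0],
  [0.6, -100, 0, 180, 0],
])

```text
time_s: 42.08
position: [0.4603, 0.4455, 0.2164]
ee_rot: [0.002, 0.503, 0.864, 0.004]
wrist_force: [-0.4, 1.1, -1.8]
width: 0.2
grip_force: 0.0
```

```bash
python3 chk.py red=.592,.054,.075 green=.585,.12,.075 blue=.571,.264,.075
python3 - <<'E'
from h import *
from tag import tfit
D={};I={}
for n in('top','side'): o,I[n],D[n]=snap(n)
P=pts('tag',D,(.57,.43),.1);print(tfit(P,.018)); P=pts('pail',D,(.45,.19));print(P.min(0),P.max(0))
a=cv2.resize(I['side'][110:310,140:400],None,fx=2.9,fy=2.9,interpolation=2)
cv2.imwrite('pics/f.png',a[:,:,::-1])
E
```

```text
[0.4534 0.4441 0.2134] [-0.001  0.501  0.865 -0.   ] 0.20028599701381367
red 1169 [2.07, 0.5899, 0.0539, 4.0] yr -0.0497 xr -0.0007
green 1029 [1.94, 0.5844, 0.1238, 4.1] yr 0.0204 xr 0.0000
blue 953 [7.2, 0.5671, 0.2624, 201.8] yr 0.1600 xr -0.0049
cost 1.65 yaw 299.7 origin [0.5652 0.4337] fin [0.5592 0.4441] hole [0.5801 0.4077]
[ 0.40189703  0.1426817  -0.00245775] [0.49010002 0.24191038 0.13803743]
```

View pics/f.png

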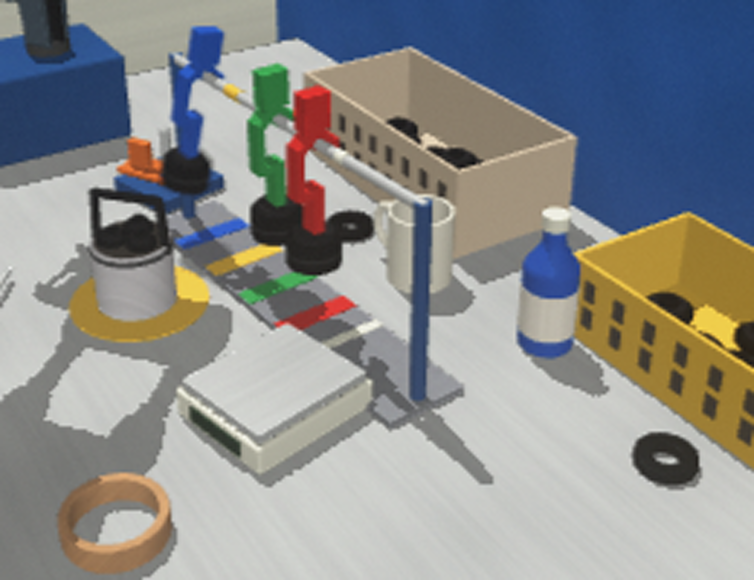

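>>> step_arm([
  [0.6, 0, 0, 0, 0],
  [0.6, 0, 0, 0, 0],
  [0.6, 0, 0, 0, 0],
  [0.6, 0, 0, 0, 0],
  [0.6, 0, 0, 0, 0],
])

```text
time_s: 43.4
position: [0.4586, 0.4442, 0.2109]
ee_rot: [0.0, 0.502, 0.865, 0.0]
wrist_force: [-0.2, 0.7, -0.4]
width: 0.2
grip_force: 0.0
```

```bash
python3 chk.py blue=.571,.264,.075
python3 - <<'E'
from h import *
D={};I={}
for n in('top','side'): o,I[n],D[n]=snap(n)
P=pts('carrier_blue',D,(.571,.264),.09);print(P.min(0),P.max(0))
q=P[:,:2]-[.5862,.1035];L=np.c_[q@[.996,.089],q@[-.089,.996]-.16,P[:,2]]
for z in np.arange(.06,.28,.02):
    t=L[(L[:,2]>z)&(L[:,2]<z+.02)]
    if len(t)>3: print(round(z,2),len(t),np.percentile(t[:,:2],[5,50,95],axis=0).round(3).tolist())
a=cv2.resize(I['side'][110:200,170:260],None,fx=6,fy=6,interpolation=2);b=cv2.resize(I['top'][170:240,110:180],(540,540),interpolation=2)
cv2.imwrite('pics/g.png',cv2.resize(np.hstack([a,b]),None,fx=.7,fy=.7)[:,:,::-1])
E
```

```text
[0.4586 0.4442 0.2109] [0.    0.502 0.865 0.   ] 0.20004702372816216
blue 895 [4.1, 0.5744, 0.2642, 4.7] yr 0.1611 xr 0.0025
[0.53941127 0.23355578 0.075226  ] [0.60138957 0.31511948 0.26607112]
0.06 19 [[-0.03, -0.024], [-0.013, -0.019], [0.006, -0.0]]
0.08 107 [[-0.03, -0.026], [-0.018, -0.017], [0.009, 0.011]]
0.1 245 [[-0.026, -0.022], [-0.007, -0.007], [0.026, 0.012]]
0.12 36 [[-0.01, -0.008], [-0.007, -0.005], [0.004, 0.011]]
0.14 55 [[-0.025, -0.01], [-0.008, -0.006], [0.001, 0.008]]
0.16 63 [[-0.026, -0.009], [-0.018, -0.004], [0.0, 0.011]]
0.18 44 [[-0.027, -0.01], [-0.023, -0.004], [-0.003, 0.049]]
0.2 122 [[-0.024, -0.01], [-0.016, -0.004], [0.021, 0.01]]
0.22 85 [[-0.016, -0.01], [-0.005, -0.008], [0.011, 0.007]]
0.24 142 [[-0.016, -0.011], [-0.005, -0.006], [0.011, 0.007]]
0.26 60 [[-0.015, -0.01], [-0.001, -0.0], [0.012, 0.008]]
```

View pics/g.png

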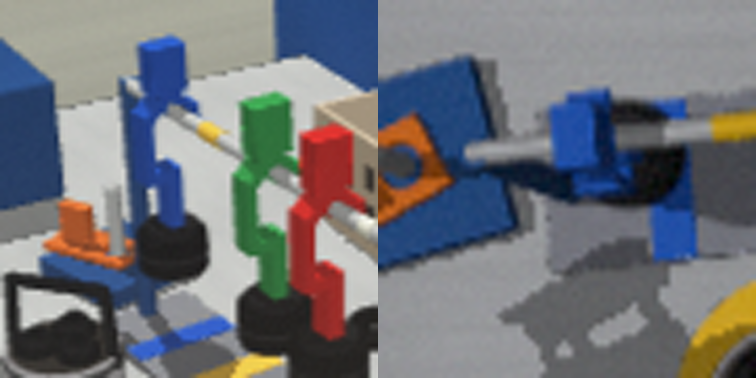

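>>> step_arm([
  [0.6, 0, 0, 0, 0],
  [0.6, 0, 0, 0, 0],
  [0.6, 0, 0, 0, 0],
  [0.6, 0, 0, 0, 0],
  [0.6, 0, 0, 0, 0],
])

```text
time_s: 44.42
position: [0.4586, 0.4442, 0.2109]
ee_rot: [-0.0, 0.502, 0.865, -0.0]
wrist_force: [0.0, 0.5, 0.4]
width: 0.201
grip_force: 0.0
```

>>> step_arm([
  [0.6, 0, 0, 0, 0],
  [0.6, 0, 0, 0, 0],
  [0.6, 0, 0, 0, 0],
  [0.6, 0, 0, 0, 0],
  [0.6, 0, 0, 0, 0],
])

```text
time_s: 45.05
position: [0.4586, 0.4442, 0.2109]
ee_rot: [-0.0, 0.502, 0.865, -0.0]
wrist_force: [0.1, 0.2, 0.0]
width: 0.198
grip_force: 0.0
```

```bash
for i in 1 2; do python3 chk.py blue=.571,.264,.075 red=.592,.054,.075 green=.585,.12,.075;done
```

```text
[0.4587 0.4442 0.2109] [-0.     0.502  0.865  0.   ] 0.2009635466916928
blue 1055 [2.14, 0.5722, 0.2645, 5.7] yr 0.1616 xr 0.0004
red 1117 [1.83, 0.59, 0.0539, 4.3] yr -0.0497 xr -0.0006
green 1021 [1.92, 0.5843, 0.1236, 4.2] yr 0.0202 xr -0.0001
[0.4586 0.4442 0.2109] [-0.     0.502  0.865  0.   ] 0.20349178301922952
blue 998 [2.03, 0.5722, 0.2645, 4.8] yr 0.1616 xr 0.0004
red 1129 [1.97, 0.5899, 0.0539, 4.0] yr -0.0497 xr -0.0007
green 1029 [1.85, 0.5844, 0.1238, 4.4] yr 0.0204 xr 0.0000
```

```bash
python3 -c "
from station import *
print(job_done(), get_obs()['time_s'])"
```

```text
the job is handed in; nothing more can be done
the job is handed in; nothing more can be done
```

The job is handed in: the pail is upright on the mat, the red, green and blue carriers (no yellow was there) hang still on their own bands, and the tag lies flat over the post. Blue was found swinging just after I set the tag down, cause not confirmed, and I let it settle, about 2 mm off its mark's centre, before handing in.

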